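# Find and release the latched mode key of a plate mixer

## Robot

A 7-joint arm with a two-finger parallel gripper is mounted at the origin on the work surface. World frame = base frame: x ahead of the robot, y to its left, z up, the work surface at z = 0. Lengths are in m, angles in degrees, forces in N, time in s.
With the tool pointing down it reaches from about 0.4 to 0.85 m from the base axis. Payload 4.4 kg.
Tool frame: the origin (TCP) lies midway between the tips of the shut fingers; the grasp point (between the pads) lies 19 mm behind it; z points along the fingers, x is the direction in which the jaws open and shut, and the axes are right-handed (so a half turn about z gives the same grasp; the last joint's range is limited). The gripper opens to 94 mm and grips with 3 to 60 N. Pads are 16 mm wide; open, the fingers measure 119 mm over their backs; the gripper's body (75 mm by 177 mm) begins 78 mm behind the grasp point.
Start: joints at [64.183, 36.005, 2.206, 86.941, -1.547, 57.084, -1.146], TCP at [0.244, -0.602, 0.171] pointing down, gripper open.
Joint ranges: [-175.42, 175.42], [-21.48, 121.26], [-71.46, 75.88], [10.55, 141.38], [-63.04, 243.04], [13.31, 113.54], [-168.57, 168.57]. Speed limits (degrees/s): [147.25, 147.25, 180, 180, 180, 180, 180].

## Interface

Orientations are given as [roll, pitch, yaw] about the fixed x, y, z axes, in that order (R = Rz(yaw) Ry(pitch) Rx(roll)).
In Python, from station import bot gives the robot as it stands. The module is installed in compiled form; this text tells all that it offers.
- The arm moves only by the tool send_rows, never from a script. Its argument "commands" is a list of rows, each a list of 5 numbers: the shift along the world's x, y, z in mm, then the turn about the world's z in degrees, then the opening, from -1 (shut) to 1 (fully open), so that 0 is half open. In form: [[tx, ty, tz, spin, grip], ...]. A call has exactly 10 rows; each row shifts and turns the commanded pose from where the row before left it; what a row does not reach is not made up. A row lasts 1/8 s, in which the tool goes at most 62.5 mm and 10.7 degrees, less where a joint would pass 70% of its speed; a pose out of reach is approached as far as the arm can. A call is refused whole if a number of a shift passes 62.5 or a number of a turn 10.7, either way. A call with a gripper value outside its range is refused whole. The fingers move at their own pace and stop on an object; "force" is the grip in N (left out, the last holds). Time passes only in rows, so rows that do not move let the fingers close, or fill a call up. It gives the time, the measured TCP pose, the force and the opening at its end, in the units of the state.
- bot.read_state(): the state, without advancing time (a new reading comes with each control period).
- bot.read_camera(name): name is "scene" or "top" or "wrist"; returns a dict with "pixels" (384x512x3 uint8, blue, green, red), "vfov" (degrees; the focal length in pixels is half the picture's height over the tangent of half this angle, whatever the lens; pixels are square), "cx", "cy" (the principal point, pixels), "R" (3x3) and "t" (3): a world point X has camera coordinates R X + t; the wrist camera has in their place "tool_from_camera" (4x4, takes a point from camera to tool coordinates, whose origin is the TCP and whose axes are the tool frame's). Camera axes: x right, y down, z forward; pixel columns grow to the right and rows downward; lengths in m; the calibration is good to about 2 mm. A picture is of the moment at which its call begins: read the wrist's pose just before it. There is no depth.
- bot.finish_job(): hands the job in, once; it reports no verdict.
The state is a dict: "clock": time; "joint_pos": joint angles; "joint_vel": joint speeds; "tau": joint torques, N m; "tool_pos": TCP position; "orientation": TCP orientation; "wrist_force": force on the tool from outside, world axes, zero at the start; "moment": the same for the moment, N m; "opening": finger opening in m.
Only numpy, scipy, OpenCV 4.12 (cv2) and the standard library are available. Lean on these libraries where they do the work, as an engineer would, in place of code of your own. Each camera call takes 0.05 s, during which the arm holds its last target. There are 200 camera calls.

## Task

One of the four mode keys of the plate mixer was left latched down after the last run. With the fingertips, tap all four keys lightly, one after another from left to right as seen from the robot, to feel which one is latched, without pressing any of them down; then press that one down to unlatch it and let it spring up, so that all four keys stand up. Leave the bottle, the jar and the tip box where they stand.

Things in the scene. Friction and masses are not known exactly. Their poses are not given: they have to be found in the camera images.
- mixer: Low white bench plate mixer, fixed; 260 (x) x 270 (y) mm, flat top 75 mm high. Origin: centre of its underside; x points away from the robot's side, y to the left as seen from the robot, z up. Four identical grey keys in a row along y at x = -70, y = +72, +24, -24, -72 mm. Behind them a flat display and, at x = +15 to +115 mm, a platform with a clear microplate, 100 mm high.
- key_1_top (a point): Centre of the flat top of the first (leftmost) key, counted from the left as seen from the robot; moves with it. Cap 32 (x) x 36 (y) mm, keys 48 mm apart (12 mm gaps). The top is 14 mm above the housing (89 mm above the bench) when up, 10 mm when latched, 5 mm at the bottom stop.
- key_1 (a joint): Travel of the first (leftmost) key, m: 0 up, 0.004 latched, 0.009 bottom. A raised key is sprung: moves from 2 N, 4.4 N at 4 mm, 7.4 N at the bottom, and comes back. Just one key (any) starts latched: 4 mm lower, firm to pushes under 4 N; pressed to 7 mm (6.2 N, 3 mm below its rest) it unlatches and springs up as the finger rises.
- key_2_top (a point): Centre of the flat top of the second key, counted from the left as seen from the robot; moves with it. Cap 32 (x) x 36 (y) mm, keys 48 mm apart (12 mm gaps). The top is 14 mm above the housing (89 mm above the bench) when up, 10 mm when latched, 5 mm at the bottom stop.
- key_2 (a joint): Travel of the second key, m: 0 up, 0.004 latched, 0.009 bottom. A raised key is sprung: moves from 2 N, 4.4 N at 4 mm, 7.4 N at the bottom, and comes back. Just one key (any) starts latched: 4 mm lower, firm to pushes under 4 N; pressed to 7 mm (6.2 N, 3 mm below its rest) it unlatches and springs up as the finger rises.
- key_3_top (a point): Centre of the flat top of the third key, counted from the left as seen from the robot; moves with it. Cap 32 (x) x 36 (y) mm, keys 48 mm apart (12 mm gaps). The top is 14 mm above the housing (89 mm above the bench) when up, 10 mm when latched, 5 mm at the bottom stop.
- key_3 (a joint): Travel of the third key, m: 0 up, 0.004 latched, 0.009 bottom. A raised key is sprung: moves from 2 N, 4.4 N at 4 mm, 7.4 N at the bottom, and comes back. Just one key (any) starts latched: 4 mm lower, firm to pushes under 4 N; pressed to 7 mm (6.2 N, 3 mm below its rest) it unlatches and springs up as the finger rises.
- key_4_top (a point): Centre of the flat top of the fourth (rightmost) key, counted from the left as seen from the robot; moves with it. Cap 32 (x) x 36 (y) mm, keys 48 mm apart (12 mm gaps). The top is 14 mm above the housing (89 mm above the bench) when up, 10 mm when latched, 5 mm at the bottom stop.
- key_4 (a joint): Travel of the fourth (rightmost) key, m: 0 up, 0.004 latched, 0.009 bottom. A raised key is sprung: moves from 2 N, 4.4 N at 4 mm, 7.4 N at the bottom, and comes back. Just one key (any) starts latched: 4 mm lower, firm to pushes under 4 N; pressed to 7 mm (6.2 N, 3 mm below its rest) it unlatches and springs up as the finger rises.
- bottle_mid (a point): Loose white bottle, 60 mm diameter, 125 mm high, upright on the bench to the left of the mixer. This point is its centre, half-way up. To be left alone.
- jar_mid (a point): Loose small amber jar with a lid, 40 mm diameter, 50 mm high, upright on the bench to the left of the mixer. This point is its centre, half-way up. To be left alone.
- tip_box_mid (a point): Loose blue box with a clear lid, 85 x 120 x 56 mm, on the bench to the right of the mixer. This point is its centre, half-way up. To be left alone.

How it is judged:
By the outcome, as a careful person would: the job done as asked, in the order asked, and still so for the second after the job is handed in, with the robot touching nothing.
It also fails if it takes over 45 s, if anything falls off the work surface, if the arm or the gripper's body presses on something with over 40 N, if the wrist force passes 120 N, or if a joint passes its speed limit or range.

## Working session

There is one attempt and no reset: what is moved stays moved. The work goes in short steps, Python scripts to look and compute and a tool call to move; the robot and the scene stay as the last step left them, time stands still between calls to the robot, and variables do not carry over. Pictures are saved under pics/ and viewed, about 8 in all and at most 12, crops included, and the job is handed in when it is done.

Besides the shell and the picture viewer there is one more tool, called after "Call:" as name(argument=value, ...) on one line, values as JSON. send_rows: Moves the arm, as the interface text tells. Its arguments: {"type":"object","properties":{"commands":{"type":"array"},"force":{"type":"number"}},"required":["commands"]}

```bash
mkdir -p pics
python3 - <<'E'
from station import bot
import cv2
s=bot.read_state(); print({k:s[k] for k in('clock','tool_pos','orientation','wrist_force','opening')})
for n in('scene','top'):
    c=bot.read_camera(n); cv2.imwrite(f'pics/{n}0.png',c['pixels']); print(n,c['vfov'],c['cx'],c['cy'],c['R'],c['t'])
E
```

```text
{'clock': 0.0, 'tool_pos': array([ 0.24374824, -0.60179113,  0.17009042]), 'orientation': array([ 1.79996949e+02,  1.04646468e-01, -6.79515346e+01]), 'wrist_force': array([-0.03916924, -0.76422111,  0.73652926]), 'opening': 0.09405763584915312}
scene 45.2830236742229 254.12777969949613 185.37415544976426 [[-0.44638523  0.89480928 -0.00752229]
 [ 0.52746067  0.25632017 -0.80999087]
 [-0.72285923 -0.36553567 -0.58639424]] [ 0.25214264 -0.26816645  1.67166988]
top 53.365192817227864 258.98854462571137 191.5578688329819 [[-0.03082642 -0.99910651 -0.02891204]
 [-0.9956738   0.0332315  -0.08677189]
 [ 0.08765515  0.02611209 -0.99580858]] [0.05840148 0.61841462 0.88866492]
```

View pics/scene0.png

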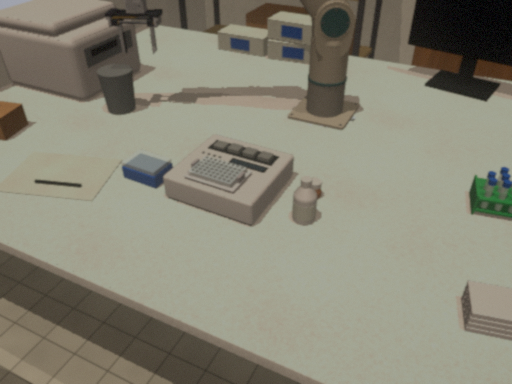

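View pics/top0.png

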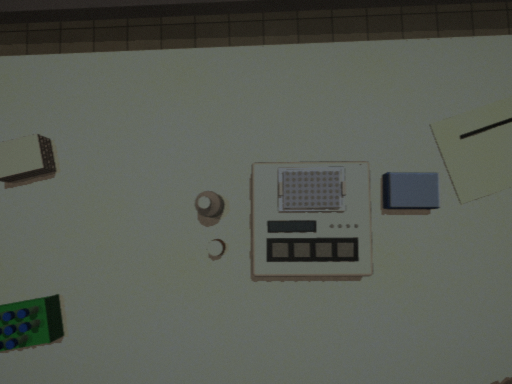

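The top picture shows the mixer at about (252–370, 162–275), with the keys in a black strip at about (280, 302, 323, 345; 250). The bottle is at (207,204), the jar at (216,248) and the tip box at (411,190). Next I'll measure the keys and the housing corners.

```bash
cat > h.py <<'E'
import numpy as np
def ray(c,u,v,z):
    f=c['pixels'].shape[0]/2/np.tan(np.radians(c['vfov']/2)); R=np.array(c['R']);t=np.array(c['t'])
    d=R.T@np.array([(u-c['cx'])/f,(v-c['cy'])/f,1]); o=-R.T@t
    return o+d*(z-o[2])/d[2]
def proj(c,X):
    f=c['pixels'].shape[0]/2/np.tan(np.radians(c['vfov']/2)); p=np.array(c['R'])@X+c['t']
    return p[:2]/p[2]*f+[c['cx'],c['cy']]
E
python3 - <<'E'
from station import bot
import cv2,numpy as np
from h import *
c=bot.read_camera('top'); im=c['pixels']
g=cv2.cvtColor(im,cv2.COLOR_BGR2GRAY)
cv2.imwrite('pics/crop1.png',cv2.resize(im[155:285,240:380],None,fx=5,fy=4.5,interpolation=cv2.INTER_CUBIC))
strip=g[236:264,264:361]; 
n,l,st,ce=cv2.connectedComponentsWithStats((strip>50).astype('uint8'))
K=[]
for i in range(1,n):
    if 80<st[i,4]<500 and st[i,2]<30:
        u,v=ce[i]+[264,236]; K.append(ray(c,u,v,.089)); print(st[i],u,v,K[-1].round(4))
K=np.array(sorted(K,key=lambda p:-p[1]))
print(np.diff(K,axis=0).round(4))
print(g[250,262:364])
E
```

```text
[  9   7  15  14 206] 279.86407766990294 249.5873786407767 [ 0.4847 -0.0051  0.089 ]
[ 31   7  14  14 196] 301.5 249.5 [ 0.4835 -0.0527  0.089 ]
[ 52   7  15  14 204] 323.20588235294116 249.44607843137254 [ 0.4822 -0.1003  0.089 ]
[ 74   7  15  14 205] 344.9560975609756 249.34146341463415 [ 0.4811 -0.1478  0.089 ]
[[-0.0012 -0.0476  0.    ]
 [-0.0013 -0.0476  0.    ]
 [-0.0012 -0.0475  0.    ]]
[105 101 103 101  72  34  28  27  26  28  46  60  61  59  59  61  61  60
  61  60  62  58  59  58  60  53  41  27  21  22  21  32  46  61  58  58
  58  60  58  60  61  60  59  59  59  56  60  46  33  21  20  25  22  32
  49  58  57  55  59  60  60  60  60  58  59  57  58  60  60  47  27  20
  23  25  24  41  56  56  57  57  55  58  58  60  61  60  57  56  57  58
  53  40  24  19  21  29  74 101 103 104 103 102]
```

View pics/crop1.png

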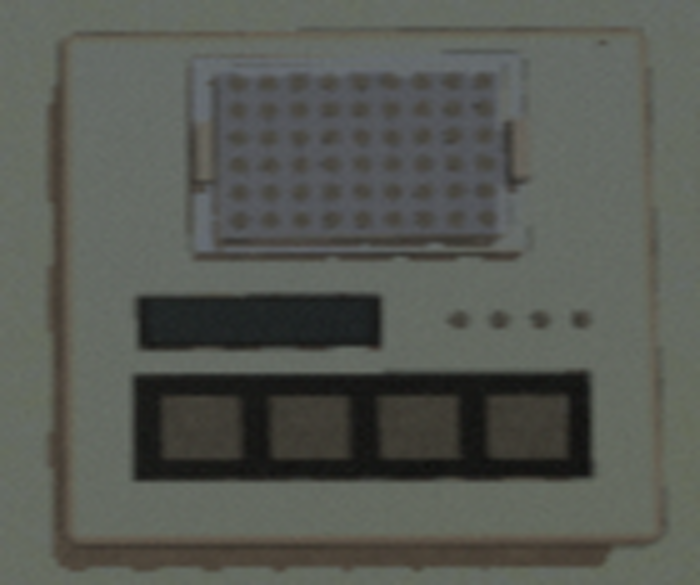

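The top-camera crop shows all four keys evenly spaced: 47.6 mm measured against 48 mm given. The mixer is yawed about −1.5°, and key 1 is near (0.485, −0.005). I'll shut the fingers and move over at height.

Call:
send_rows(commands=[[22, 55, 0, -2.4, -1], [22, 55, 0, -2.4, -1], [22, 55, 0, -2.4, -1], [22, 55, 0, -2.4, -1], [22, 55, 0, -2.4, -1], [22, 55, 0, -2.4, -1], [22, 55, 0, -2.4, -1], [22, 55, 0, -2.4, -1], [22, 55, 0, -2.4, -1], [22, 55, 0, -2.0, -1]], force=20)

```text
clock: 1.4
tool_pos: [0.4645, -0.0506, 0.1711]
orientation: [-180.0, -0.0, -91.6]
wrist_force: [0.9, -1.2, 0.6]
opening: 0.0006
```

Call:
send_rows(commands=[[10, 23, 0, 0, -1], [10, 23, 0, 0, -1], [0, 0, -10, 0, -1], [0, 0, -15, 0, -1], [0, 0, -15, 0, -1], [0, 0, -15, 0, -1], [0, 0, -5, 0, -1], [0, 0, 0, 0, -1], [0, 0, 0, 0, -1], [0, 0, 0, 0, -1]])

```text
clock: 2.65
tool_pos: [0.4844, -0.0065, 0.1114]
orientation: [-179.9, 0.0, -91.6]
wrist_force: [-0.2, 0.4, 0.7]
opening: 0.0004
```

```bash
cat >> h.py <<'E'
def st(n=4):
    from station import bot
    F=[]
    for i in range(n):
        bot.read_camera('wrist'); s=bot.read_state(); F.append(s['wrist_force'])
    print(round(s['clock'],2),(s['tool_pos']*1000).round(2),s['orientation'].round(2),'F',np.mean(F,0).round(2),'std',np.std(F,0).round(2),'M',s['moment'].round(2),'op',round(s['opening'],4))
E
python3 - <<'E'
from station import bot
import cv2,numpy as np
from h import *
st(5)
c=bot.read_camera('top'); s=bot.read_camera('scene')
for k in [(.4847,-.0051),(.4835,-.0527),(.4822,-.1003),(.4811,-.1478)]: print(proj(s,np.array([*k,.089])))
a=cv2.resize(c['pixels'][155:285,240:380],(400,370)); b=cv2.resize(s['pixels'][110:210,180:290],(400,370))
w=bot.read_camera('wrist')['pixels']
cv2.imwrite('pics/c2.png',np.hstack([b,cv2.resize(w,(400,370))])); cv2.imwrite('pics/c3.png',a)
E
```

```text
2.9 [484.15  -6.42 111.14] [-179.98    0.    -91.54] F [0.6  0.12 0.04] std [0.58 0.64 0.57] M [0.04 0.02 0.03] op 0.0009
[265.190906   154.26271357]
[250.01806148 150.12135505]
[235.28592683 146.07931571]
[220.95686107 142.18871189]
```

View pics/c2.png

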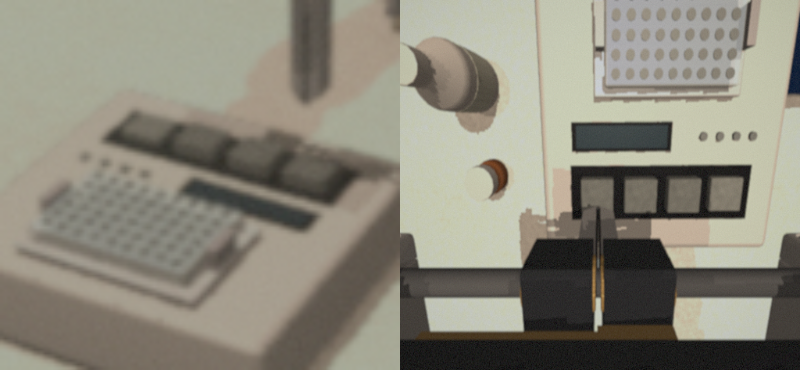

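The scene and wrist crops show the fingertips above key 1, in line with its column. I'll cross-check x with the wrist camera using keys 2–4, which it sees without obstruction.

Run:
```python
from station import bot
import cv2,numpy as np
from scipy.spatial.transform import Rotation as Ro
from h import *
s=bot.read_state(); c=bot.read_camera('wrist'); T=np.array(c['tool_from_camera'])
Rw=Ro.from_euler('xyz',s['orientation'],degrees=True).as_matrix()
Rc=Rw@T[:3,:3]; o=Rw@T[:3,3]+s['tool_pos']; c['R']=Rc.T; c['t']=-Rc.T@o
g=cv2.cvtColor(c['pixels'],cv2.COLOR_BGR2GRAY)
# region of strip
y0,x0=172,218; r=g[y0:228,x0:448]
n,l,sta,ce=cv2.connectedComponentsWithStats((cv2.erode((r>70).astype('uint8'),np.ones((3,3)))))
for i in range(1,n):
    if sta[i,4]>150: print(sta[i]+[x0,y0,0,0,0],(ce[i]+[x0,y0]).round(1),ray(c,*(ce[i]+[x0,y0]),.089).round(4),ray(c,*(ce[i]+[x0,y0]),.085).round(4))
for k in [(.4847,-.0051),(.4835,-.0527),(.4822,-.1003),(.4811,-.1478)]: print(proj(c,np.array([*k,.089])).round(1))
```

```text
[ 343  185   42   35 1327] [363.3 202.4] [ 0.4824 -0.1011  0.089 ] [ 0.4812 -0.1026  0.085 ]
[ 396  184   43   34 1294] [416.6 200.7] [ 0.4826 -0.1466  0.089 ] [ 0.4815 -0.1489  0.085 ]
[ 233  186   41   42 1468] [252.6 205.4] [ 0.4823 -0.006   0.089 ] [ 0.4811 -0.006   0.085 ]
[ 288  186   41   34 1310] [307.6 202.5] [ 0.4836 -0.0533  0.089 ] [ 0.4824 -0.054   0.085 ]
[381 191  67  37 197] [434.7 217.9] [ 0.4666 -0.164   0.089 ] [ 0.4651 -0.1666  0.085 ]
[251.5 202.8]
[306.9 202.6]
[362.4 202.6]
[417.8 202.4]
```

Both cameras agree to about 2 mm. I'll descend to just above key 1 and take a force baseline there.

Call:
send_rows(commands=[[0, 0, -5, 0, -1], [0, 0, -5, 0, -1], [0, 0, -4, 0, -1], [0, 0, -3, 0, -1], [0, 0, -2, 0, -1], [0, 0, -1, 0, -1], [0, 0, -0.5, 0, -1], [0, 0, 0, 0, -1], [0, 0, 0, 0, -1], [0, 0, 0, 0, -1]])

```text
clock: 4.35
tool_pos: [0.4841, -0.0065, 0.0906]
orientation: [-180.0, -0.0, -91.6]
wrist_force: [0.4, -1.1, -0.2]
opening: -0.0001
```

```bash
python3 -c "
from h import *;st(10)"
```

```text
4.85 [484.01  -6.49  90.45] [-180.     -0.    -91.56] F [-0.07  0.11 -0.26] std [0.4  0.44 0.49] M [ 0.   -0.   -0.04] op 0.0003
```

Call:
send_rows(commands=[[0, 0, -0.5, 0, -1], [0, 0, -0.5, 0, -1], [0, 0, -0.3, 0, -1], [0, 0, -0.3, 0, -1], [0, 0, -0.2, 0, -1], [0, 0, 0, 0, -1], [0, 0, 0, 0, -1], [0, 0, 0, 0, -1], [0, 0, 0, 0, -1], [0, 0, 0, 0, -1]])

```text
clock: 6.1
tool_pos: [0.484, -0.0065, 0.0887]
orientation: [180.0, -0.0, -91.6]
wrist_force: [0.0, 0.7, -0.0]
opening: 0.0007
```

```bash
python3 -c "
from h import *;st(10)"
```

```text
6.6 [484.03  -6.45  88.7 ] [-180.     -0.    -91.55] F [-0.06 -0.16 -0.15] std [0.49 0.49 0.58] M [ 0.03 -0.03 -0.01] op 0.001
```

Call:
send_rows(commands=[[0, 0, -0.2, 0, -1], [0, 0, -0.2, 0, -1], [0, 0, -0.1, 0, -1], [0, 0, -0.1, 0, -1], [0, 0, 0, 0, -1], [0, 0, 0, 0, -1], [0, 0, 0, 0, -1], [0, 0, 0, 0, -1], [0, 0, 0, 0, -1], [0, 0, 0, 0, -1]])

```text
clock: 7.85
tool_pos: [0.484, -0.0064, 0.0881]
orientation: [-180.0, -0.0, -91.5]
wrist_force: [0.7, 0.6, -0.8]
opening: 0.0003
```

```bash
python3 -c "
from h import *;st(8)"
```

```text
8.25 [484.    -6.46  88.06] [180.    -0.   -91.55] F [0.13 0.2  0.07] std [0.39 0.48 0.36] M [ 0.07 -0.03 -0.03] op 0.0006
```

Call:
send_rows(commands=[[0, 0, -0.2, 0, -1], [0, 0, -0.2, 0, -1], [0, 0, -0.2, 0, -1], [0, 0, -0.1, 0, -1], [0, 0, 0, 0, -1], [0, 0, 0, 0, -1], [0, 0, 0, 0, -1], [0, 0, 0, 0, -1], [0, 0, 0, 0, -1], [0, 0, 0, 0, -1]])

```text
clock: 9.5
tool_pos: [0.484, -0.0065, 0.0874]
orientation: [180.0, 0.0, -91.6]
wrist_force: [-0.0, -0.6, 0.2]
opening: 0.0005
```

```bash
python3 -c "
from h import *;st(8)"
```

```text
9.9 [484.03  -6.46  87.39] [-180.     -0.    -91.55] F [-0.24 -0.1   0.19] std [0.72 0.39 0.4 ] M [ 0.09  0.04 -0.01] op 0.0005
```

Call:
send_rows(commands=[[0, 0, -0.2, 0, -1], [0, 0, -0.2, 0, -1], [0, 0, -0.2, 0, -1], [0, 0, -0.2, 0, -1], [0, 0, -0.2, 0, -1], [0, 0, 0, 0, -1], [0, 0, 0, 0, -1], [0, 0, 0, 0, -1], [0, 0, 0, 0, -1], [0, 0, 0, 0, -1]])

```text
clock: 11.15
tool_pos: [0.484, -0.0064, 0.0864]
orientation: [-180.0, -0.0, -91.5]
wrist_force: [-0.0, -0.5, 0.1]
opening: 0.0009
```

```bash
python3 -c "
from h import *;st(6)"
```

```text
11.45 [484.03  -6.49  86.38] [-180.     -0.    -91.56] F [ 0.29 -0.2   0.42] std [0.26 0.53 0.58] M [ 0.04  0.02 -0.03] op 0.0007
```

Call:
send_rows(commands=[[0, 0, -0.2, 0, -1], [0, 0, -0.2, 0, -1], [0, 0, -0.2, 0, -1], [0, 0, -0.2, 0, -1], [0, 0, 0, 0, -1], [0, 0, 0, 0, -1], [0, 0, 0, 0, -1], [0, 0, 0, 0, -1], [0, 0, 0, 0, -1], [0, 0, 0, 0, -1]])

```text
clock: 12.7
tool_pos: [0.484, -0.0065, 0.0856]
orientation: [180.0, -0.0, -91.6]
wrist_force: [-0.2, -0.3, 0.2]
opening: 0.001
```

```bash
python3 -c "
from h import *;st(5)"
```

```text
12.95 [484.01  -6.48  85.58] [-180.     -0.    -91.56] F [0.11 0.03 0.18] std [0.27 0.36 0.45] M [ 0.01  0.03 -0.01] op 0.0004
```

Call:
send_rows(commands=[[0, 0, -0.2, 0, -1], [0, 0, -0.2, 0, -1], [0, 0, -0.2, 0, -1], [0, 0, -0.2, 0, -1], [0, 0, 0, 0, -1], [0, 0, 0, 0, -1], [0, 0, 0, 0, -1], [0, 0, 0, 0, -1], [0, 0, 0, 0, -1], [0, 0, 0, 0, -1]])

```text
clock: 14.2
tool_pos: [0.484, -0.0065, 0.0848]
orientation: [-180.0, 0.0, -91.6]
wrist_force: [-0.2, -0.1, -0.2]
opening: 0.0005
```

```bash
python3 -c "
from h import *;st(5)"
```

```text
14.45 [484.03  -6.45  84.77] [-180.      0.    -91.55] F [-0.1   0.06  0.05] std [0.51 0.59 0.86] M [0.02 0.02 0.01] op 0.0003
```

Call:
send_rows(commands=[[0, 0, -0.1, 0, -1], [0, 0, -0.1, 0, -1], [0, 0, -0.1, 0, -1], [0, 0, -0.1, 0, -1], [0, 0, -0.1, 0, -1], [0, 0, -0.1, 0, -1], [0, 0, -0.1, 0, -1], [0, 0, 0, 0, -1], [0, 0, 0, 0, -1], [0, 0, 0, 0, -1]])

```text
clock: 15.7
tool_pos: [0.484, -0.0065, 0.0841]
orientation: [-180.0, -0.0, -91.6]
wrist_force: [-0.3, -0.3, -0.2]
opening: 0.0006
```

Run:
```python
from h import *;st(5)
from station import bot
import cv2
a=bot.read_camera('wrist')['pixels'][140:260,200:450];b=bot.read_camera('scene')['pixels'][110:190,190:310]
cv2.imwrite('pics/c4.png',np.vstack([cv2.resize(a,(600,290)),cv2.resize(b,(450,300))[:, :].copy() if 0 else cv2.resize(b,(600,300))]))
```

```text
15.95 [484.04  -6.47  84.08] [-180.     -0.    -91.56] F [ 0.07  0.   -0.01] std [0.53 0.15 0.45] M [ 0.03 -0.01 -0.07] op 0.0004
```

View pics/c4.png

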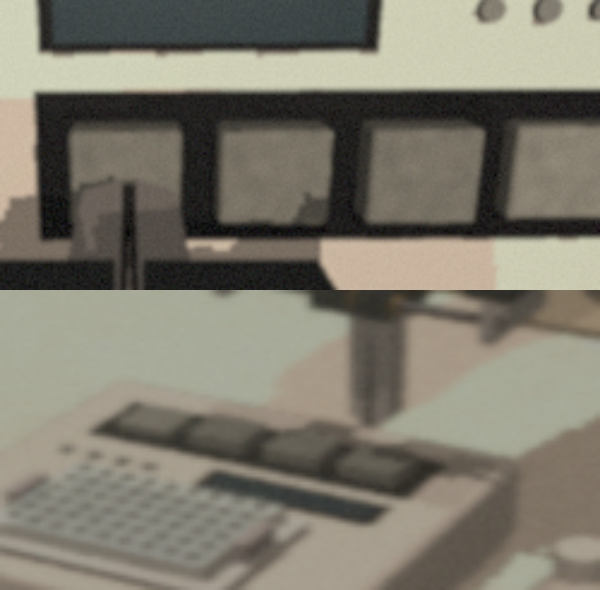

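The scene view (lower half) puts the visible finger end at crop (375,425), about 8 px above key 1. That disagrees with the reported TCP, so I'll check it against the projections.

Run:
```python
from station import bot
import cv2,numpy as np
from scipy.spatial.transform import Rotation as Ro
from h import *
s=bot.read_state(); p=s['tool_pos']
S=bot.read_camera('scene');T=bot.read_camera('top');W=bot.read_camera('wrist')
print('scene',proj(S,p),proj(S,p+[0,0,.03]),proj(S,p+[-.03,0,0]),'top',proj(T,p))
M=np.linalg.inv(np.array(W['tool_from_camera'])); W['R']=M[:3,:3];W['t']=M[:3,3]
for d in([0,0,0],[0,0,-.03],[0,.008,0],[0,-.008,0],[0.012,0,0]): print('wrist',d,proj(W,np.array(d)).round(1))
print(np.array(W['tool_from_camera']).round(4))
b=S['pixels'][110:180,220:300]
t=T['pixels'][200:300,240:350]
cv2.imwrite('pics/c5.png',np.hstack([cv2.resize(b,(400,400),interpolation=cv2.INTER_CUBIC),cv2.resize(t,(400,400))]))
```

```text
scene [264.83869531 155.54656269] [264.90594213 146.23258176] [269.41394005 150.42753642] top [280.41167996 249.7166768 ]
wrist [0, 0, 0] [253.  211.3]
wrist [0, 0, -0.03] [252.9 224.9]
wrist [0, 0.008, 0] [253. 221.]
wrist [0, -0.008, 0] [253.  201.5]
wrist [0.012, 0, 0] [268.3 211.3]
[[ 1.000e+00 -4.000e-04 -7.000e-04  4.000e-04]
 [ 6.000e-04  9.710e-01  2.391e-01 -6.900e-02]
 [ 6.000e-04 -2.391e-01  9.710e-01 -2.137e-01]
 [ 0.000e+00  0.000e+00  0.000e+00  1.000e+00]]
```

View pics/c5.png

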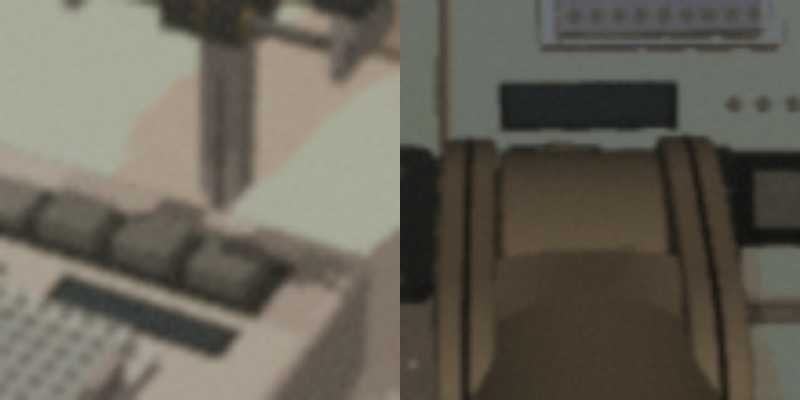

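The scene and wrist cameras agree: the visible fingertip is about 25–30 mm above the reported TCP, and key 1 is not covered by it. That explains the missing contact. I'll close most of the gap and look again.

Call:
send_rows(commands=[[0, 0, -3, 0, -1], [0, 0, -3, 0, -1], [0, 0, -2, 0, -1], [0, 0, -2, 0, -1], [0, 0, -1, 0, -1], [0, 0, -1, 0, -1], [0, 0, -1, 0, -1], [0, 0, -0.5, 0, -1], [0, 0, 0, 0, -1], [0, 0, 0, 0, -1]])

```text
clock: 17.45
tool_pos: [0.484, -0.0065, 0.0706]
orientation: [-180.0, -0.0, -91.6]
wrist_force: [0.0, -0.1, -0.5]
opening: 0.0003
```

Run:
```python
from h import *;st(3)
from station import bot
import cv2
a=bot.read_camera('wrist')['pixels'][170:250,220:320];b=bot.read_camera('scene')['pixels'][110:180,220:300]
cv2.imwrite('pics/c6.png',np.hstack([cv2.resize(x,(400,400),interpolation=cv2.INTER_CUBIC) for x in(a,b)]))
```

```text
17.6 [484.05  -6.47  70.61] [-180.     -0.    -91.55] F [-0.54  0.54  0.16] std [0.73 0.84 0.25] M [ 0.07 -0.02  0.05] op 0.0002
```

View pics/c6.png

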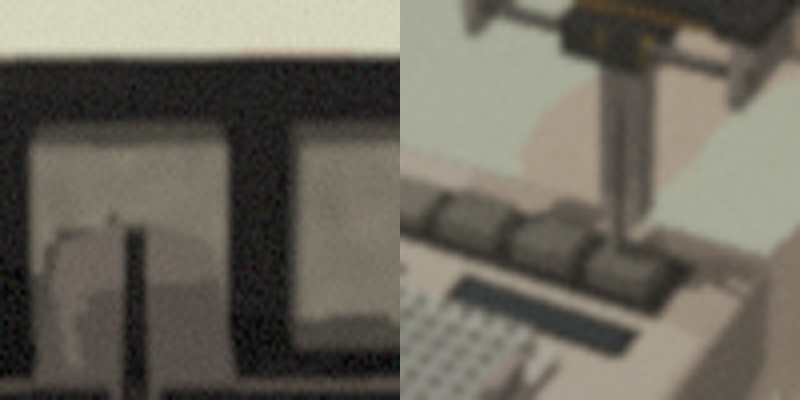

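The tip is now near the key top: in the wrist crop it is at (135,232), close to its shadow. I'll continue in small guarded steps.

Call:
send_rows(commands=[[0, 0, -0.5, 0, -1], [0, 0, -0.5, 0, -1], [0, 0, -0.5, 0, -1], [0, 0, -0.5, 0, -1], [0, 0, -0.5, 0, -1], [0, 0, 0, 0, -1], [0, 0, 0, 0, -1], [0, 0, 0, 0, -1], [0, 0, 0, 0, -1], [0, 0, 0, 0, -1]])

```text
clock: 18.95
tool_pos: [0.484, -0.0065, 0.0681]
orientation: [-180.0, -0.0, -91.6]
wrist_force: [-0.0, -0.5, 0.9]
opening: 0.0003
```

Run:
```python
from h import *;st(3)
from station import bot
import cv2
for n in 'scene','wrist': cv2.imwrite(f'pics/{n}7.png',bot.read_camera(n)['pixels'])
a=cv2.imread('pics/wrist7.png')[170:250,220:320];b=cv2.imread('pics/scene7.png')[125:165,245:285]
cv2.imwrite('pics/c7.png',np.hstack([cv2.resize(x,(400,400),interpolation=cv2.INTER_CUBIC) for x in(a,b)]))
```

```text
19.1 [484.02  -6.48  68.08] [-180.     -0.    -91.55] F [ 0.18 -0.34  0.44] std [0.44 0.42 0.4 ] M [ 0.02 -0.   -0.01] op 0.0003
```

View pics/c7.png

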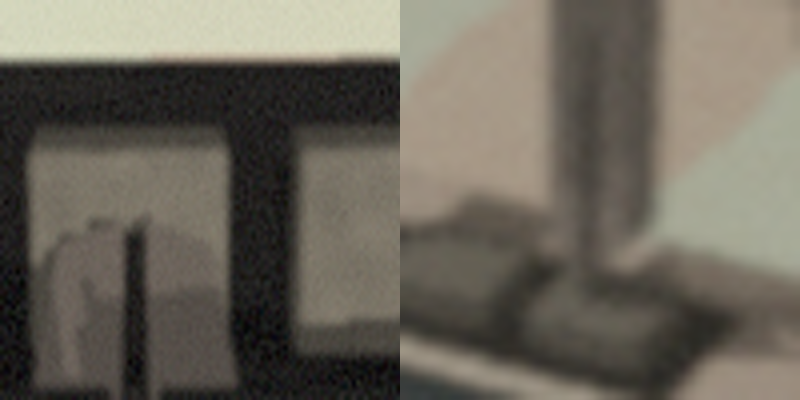

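Still no contact, and both views suggest about 8–9 mm left for a raised key. I'll go down in guarded steps.

Call:
send_rows(commands=[[0, 0, -0.8, 0, -1], [0, 0, -0.8, 0, -1], [0, 0, -0.8, 0, -1], [0, 0, -0.8, 0, -1], [0, 0, -0.5, 0, -1], [0, 0, -0.5, 0, -1], [0, 0, -0.3, 0, -1], [0, 0, 0, 0, -1], [0, 0, 0, 0, -1], [0, 0, 0, 0, -1]])

```text
clock: 20.45
tool_pos: [0.4841, -0.0065, 0.0636]
orientation: [-180.0, -0.0, -91.6]
wrist_force: [-0.7, 0.0, -0.3]
opening: 0.0007
```

Run:
```python
from h import *;st(4)
```

```text
20.65 [484.02  -6.48  63.58] [-180.     -0.    -91.55] F [ 0.21 -0.27 -0.15] std [0.3  0.21 0.32] M [0.02 0.02 0.05] op 0.0005
```

Call:
send_rows(commands=[[0, 0, -0.3, 0, -1], [0, 0, -0.3, 0, -1], [0, 0, -0.3, 0, -1], [0, 0, -0.3, 0, -1], [0, 0, -0.3, 0, -1], [0, 0, -0.3, 0, -1], [0, 0, -0.2, 0, -1], [0, 0, 0, 0, -1], [0, 0, 0, 0, -1], [0, 0, 0, 0, -1]])

```text
clock: 21.9
tool_pos: [0.484, -0.0065, 0.0616]
orientation: [-180.0, -0.0, -91.6]
wrist_force: [-0.1, 0.1, -0.1]
opening: 0.0001
```

Run:
```python
from h import *;st(3)
from station import bot
import cv2
for n in 'scene','wrist': cv2.imwrite(f'pics/{n}8.png',bot.read_camera(n)['pixels'])
a=cv2.imread('pics/wrist8.png')[170:250,220:320];b=cv2.imread('pics/scene8.png')[125:165,245:285]
cv2.imwrite('pics/c8.png',np.hstack([cv2.resize(x,(400,400),interpolation=cv2.INTER_CUBIC) for x in(a,b)]))
```

```text
22.05 [484.02  -6.49  61.59] [-180.     -0.    -91.56] F [-0.23 -0.23  0.18] std [0.46 0.31 0.41] M [ 0.07  0.02 -0.03] op 0.0008
```

View pics/c8.png

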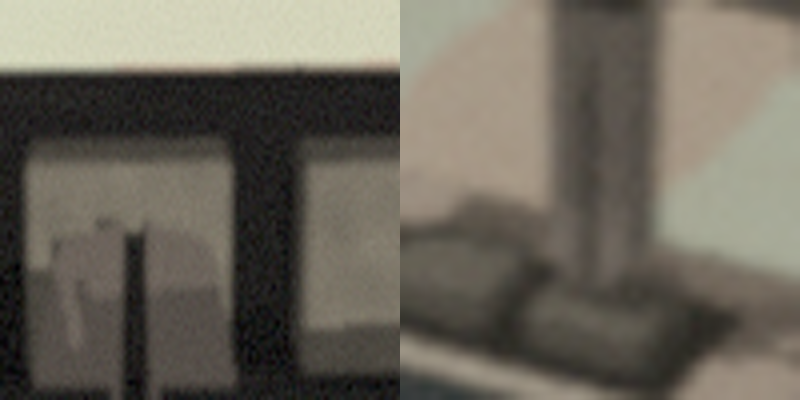

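Call:
send_rows(commands=[[0, 0, -0.2, 0, -1], [0, 0, -0.2, 0, -1], [0, 0, -0.2, 0, -1], [0, 0, -0.2, 0, -1], [0, 0, -0.2, 0, -1], [0, 0, -0.2, 0, -1], [0, 0, -0.2, 0, -1], [0, 0, -0.2, 0, -1], [0, 0, -0.2, 0, -1], [0, 0, 0, 0, -1]])

```text
clock: 23.4
tool_pos: [0.484, -0.0065, 0.0598]
orientation: [180.0, -0.0, -91.6]
wrist_force: [0.0, -0.8, -0.6]
opening: 0.0004
```

Run:
```python
from h import *;st(3)
```

```text
23.55 [484.04  -6.47  59.78] [-180.     -0.    -91.55] F [-0.25  0.01 -0.06] std [0.45 0.11 0.12] M [ 0.03 -0.01  0.01] op 0.0008
```

Call:
send_rows(commands=[[0, 0, -0.2, 0, -1], [0, 0, -0.2, 0, -1], [0, 0, -0.2, 0, -1], [0, 0, -0.2, 0, -1], [0, 0, -0.2, 0, -1], [0, 0, -0.2, 0, -1], [0, 0, -0.2, 0, -1], [0, 0, -0.1, 0, -1], [0, 0, 0, 0, -1], [0, 0, 0, 0, -1]])

```text
clock: 24.8
tool_pos: [0.484, -0.0065, 0.0583]
orientation: [-180.0, -0.0, -91.6]
wrist_force: [0.6, -0.8, -0.3]
opening: 0.0004
```

Run:
```python
from h import *;st(3)
```

```text
24.95 [484.04  -6.45  58.3 ] [-179.99    0.    -91.55] F [-0.17 -0.55 -0.36] std [1.12 0.45 0.61] M [-0.    0.05  0.06] op 0.0004
```

Call:
send_rows(commands=[[0, 0, -0.2, 0, -1], [0, 0, -0.2, 0, -1], [0, 0, -0.2, 0, -1], [0, 0, -0.2, 0, -1], [0, 0, -0.2, 0, -1], [0, 0, -0.2, 0, -1], [0, 0, -0.2, 0, -1], [0, 0, -0.2, 0, -1], [0, 0, -0.2, 0, -1], [0, 0, 0, 0, -1]])

```text
clock: 26.2
tool_pos: [0.484, -0.0065, 0.0564]
orientation: [180.0, -0.0, -91.6]
wrist_force: [-0.0, -0.3, 0.1]
opening: 0.0005
```

Run:
```python
from h import *;st(3)
```

```text
26.35 [484.02  -6.48  56.49] [-180.     -0.    -91.56] F [-0.03 -0.23  0.28] std [0.14 0.1  0.33] M [ 0.04  0.02 -0.05] op 0.0002
```

Run:
```python
from station import bot
import cv2,numpy as np
for n in 'scene','wrist': cv2.imwrite(f'pics/{n}9.png',bot.read_camera(n)['pixels'])
a=cv2.imread('pics/wrist9.png')[170:250,220:320];b=cv2.imread('pics/scene9.png')[125:165,245:285]
cv2.imwrite('pics/c9.png',np.hstack([cv2.resize(x,(400,400),interpolation=cv2.INTER_CUBIC) for x in(a,b)]))
```

```text
(no output)
```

View pics/c9.png

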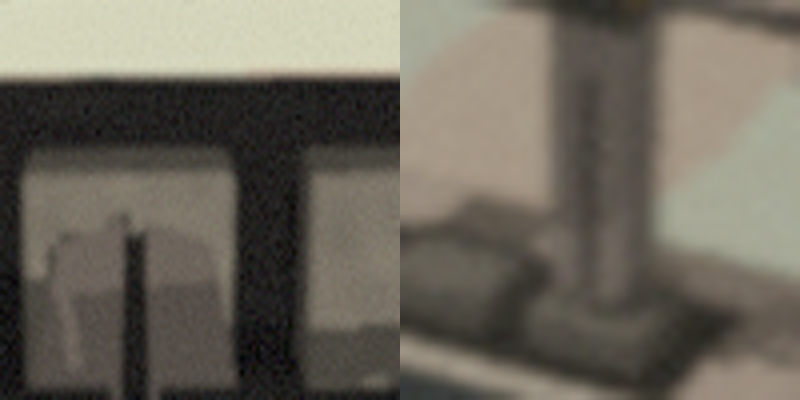

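The fingertip now visibly overlaps key 1 (scene row about 156), but no force yet. I'll continue.

Call:
send_rows(commands=[[0, 0, -0.3, 0, -1], [0, 0, -0.2, 0, -1], [0, 0, -0.2, 0, -1], [0, 0, -0.2, 0, -1], [0, 0, -0.2, 0, -1], [0, 0, -0.2, 0, -1], [0, 0, -0.2, 0, -1], [0, 0, -0.2, 0, -1], [0, 0, 0, 0, -1], [0, 0, 0, 0, -1]])

```text
clock: 27.7
tool_pos: [0.484, -0.0065, 0.0548]
orientation: [-180.0, -0.0, -91.6]
wrist_force: [-0.3, -0.6, 0.4]
opening: 0.0005
```

Run:
```python
from h import *;st(3)
```

```text
27.85 [484.05  -6.5   54.84] [-179.99   -0.    -91.56] F [-0.01  0.49  1.96] std [0.73 0.06 0.12] M [-0.01  0.08 -0.08] op 0.0004
```

Run:
```python
from h import *;st(4)
```

```text
28.05 [484.03  -6.47  54.82] [-179.99   -0.    -91.56] F [-0.34  0.35  1.86] std [0.15 0.41 0.21] M [ 0.07  0.08 -0.02] op 0.0004
```

Contact confirmed on key 1: Fz is about 1.9 N at reported z 54.8. Now key 2, stopping at z 58.7, which is contact height if key 1 is the latched one.

Call:
send_rows(commands=[[0, 0, 8, 0, -1], [-0.4, -16, 0, 0, -1], [-0.4, -16, 0, 0, -1], [-0.4, -16, 0, 0, -1], [0, 0, -2.5, 0, -1], [0, 0, -1, 0, -1], [0, 0, -0.3, 0, -1], [0, 0, -0.3, 0, -1], [0, 0, 0, 0, -1], [0, 0, 0, 0, -1]])

```text
clock: 29.3
tool_pos: [0.4829, -0.0543, 0.0587]
orientation: [-180.0, -0.0, -91.5]
wrist_force: [-0.4, -0.3, 0.5]
opening: 0.0005
```

Run:
```python
from h import *;st(5)
```

```text
29.55 [482.86 -54.46  58.73] [-179.99   -0.    -91.55] F [ 0.04 -0.05  0.26] std [0.61 0.28 0.57] M [ 0.03 -0.02 -0.04] op 0.0
```

No contact there, so key 1 is a raised key. I'll finish the tap on key 2 at the height where key 1 was felt.

Call:
send_rows(commands=[[0, 0, -1, 0, -1], [0, 0, -1, 0, -1], [0, 0, -0.6, 0, -1], [0, 0, -0.4, 0, -1], [0, 0, -0.3, 0, -1], [0, 0, -0.2, 0, -1], [0, 0, -0.2, 0, -1], [0, 0, -0.2, 0, -1], [0, 0, 0, 0, -1], [0, 0, 0, 0, -1]])

```text
clock: 30.8
tool_pos: [0.4829, -0.0545, 0.0548]
orientation: [-180.0, -0.0, -91.6]
wrist_force: [-0.1, -0.1, 0.1]
opening: 0.0002
```

Run:
```python
from h import *;st(4)
```

```text
31.0 [482.83 -54.47  54.82] [-180.     -0.    -91.55] F [-0.14  0.27  1.66] std [0.16 0.53 0.17] M [0.04 0.06 0.04] op 0.0005
```

Key 2 is felt at the same height (1.7 N), so keys 1 and 2 are both up. Next is key 3.

Call:
send_rows(commands=[[0, 0, 7, 0, -1], [-0.4, -16, 0, 0, -1], [-0.4, -16, 0, 0, -1], [-0.4, -15.6, 0, 0, -1], [0, 0, -4, 0, -1], [0, 0, -1.5, 0, -1], [0, 0, -0.7, 0, -1], [0, 0, -0.4, 0, -1], [0, 0, -0.4, 0, -1], [0, 0, 0, 0, -1]])

```text
clock: 32.25
tool_pos: [0.4817, -0.1018, 0.0549]
orientation: [-180.0, 0.0, -91.5]
wrist_force: [0.1, 0.2, -0.0]
opening: 0.0003
```

Run:
```python
from h import *;st(4)
```

```text
32.45 [ 481.71 -101.95   54.84] [-179.99    0.    -91.54] F [-0.16  0.16  1.07] std [0.69 0.64 0.32] M [ 0.18  0.02 -0.01] op 0.0005
```

Run:
```python
from h import *;st(4)
```

```text
32.65 [ 481.7  -101.96   54.84] [-1.7999e+02  1.0000e-02 -9.1550e+01] F [0.19 0.85 1.12] std [0.41 0.45 0.59] M [0.28 0.03 0.01] op 0.0004
```

Key 3 is touched at the same height (1.1 N over 8 samples). Next is key 4, stopping first at the raised height.

Call:
send_rows(commands=[[0, 0, 7, 0, -1], [-0.4, -16, 0, 0, -1], [-0.4, -16, 0, 0, -1], [-0.4, -15.6, 0, 0, -1], [0, 0, -4, 0, -1], [0, 0, -1.5, 0, -1], [0, 0, -0.7, 0, -1], [0, 0, -0.5, 0, -1], [0, 0, -0.4, 0, -1], [0, 0, 0, 0, -1]])

```text
clock: 33.9
tool_pos: [0.4805, -0.1495, 0.0547]
orientation: [-180.0, -0.0, -91.5]
wrist_force: [0.5, -0.3, 1.4]
opening: 0.0006
```

Run:
```python
from h import *;st(5)
```

```text
34.15 [ 480.44 -149.68   54.72] [-179.99   -0.    -91.56] F [ 0.29 -0.17 -0.31] std [0.52 0.32 0.31] M [ 0.03 -0.04 -0.02] op 0.0006
```

Nothing at the raised height, so key 4 is lower. I'll tap it 4 mm further down.

Call:
send_rows(commands=[[0, 0, -1, 0, -1], [0, 0, -1, 0, -1], [0, 0, -0.7, 0, -1], [0, 0, -0.4, 0, -1], [0, 0, -0.3, 0, -1], [0, 0, -0.2, 0, -1], [0, 0, -0.2, 0, -1], [0, 0, -0.1, 0, -1], [0, 0, 0, 0, -1], [0, 0, 0, 0, -1]])

```text
clock: 35.4
tool_pos: [0.4804, -0.1497, 0.0509]
orientation: [-180.0, -0.0, -91.6]
wrist_force: [-0.6, 0.0, 1.6]
opening: 0.0002
```

Run:
```python
from h import *;st(4)
```

```text
35.6 [ 480.43 -149.68   50.86] [-179.99   -0.    -91.55] F [-0.49  0.05  2.73] std [0.56 0.23 0.24] M [ 0.11  0.15 -0.  ] op 0.0004
```

Key 4 is firm 4 mm lower (2.7 N), so it is the latched one. I'll press it about 4.2 mm below rest and rise.

Call:
send_rows(commands=[[0, 0, -1.5, 0, -1], [0, 0, -1.5, 0, -1], [0, 0, -1.2, 0, -1], [0, 0, 0, 0, -1], [0, 0, 0, 0, -1], [0, 0, 3, 0, -1], [0, 0, 4, 0, -1], [0, 0, 3, 0, -1], [0, 0, 10, 0, -1], [0, 0, 15, 0, -1]])

```text
clock: 36.85
tool_pos: [0.4801, -0.1496, 0.0821]
orientation: [180.0, 0.0, -91.5]
wrist_force: [0.8, -1.1, 0.3]
opening: 0.0003
```

Call:
send_rows(commands=[[-5, 0, 20, 0, -1], [-5, 0, 20, 0, -1], [-5, -10, 20, 0, -1], [-5, -20, 10, 0, -1], [-5, -20, 0, 0, -1], [-5, -20, 0, 0, -1], [-5, -20, 0, 0, -1], [0, -20, 0, 0, -1], [0, 0, 0, 0, -1], [0, 0, 0, 0, -1]])

```text
clock: 38.1
tool_pos: [0.4456, -0.2588, 0.1516]
orientation: [180.0, 0.0, -91.5]
wrist_force: [-0.5, -0.1, 0.1]
opening: 0.0006
```

Run:
```python
from h import *;st(2)
from station import bot
import cv2
s=bot.read_camera('scene')['pixels']
o=cv2.imread('pics/scene0.png')
cv2.imwrite('pics/scene10.png',s)
cv2.imwrite('pics/c10.png',np.hstack([cv2.resize(x[130:175,205:285],(400,225),interpolation=cv2.INTER_CUBIC) for x in(o,s)]))
```

```text
38.2 [ 445.67 -258.55  151.54] [ 1.7999e+02  4.0000e-02 -9.1470e+01] F [-0.06  0.37  0.11] std [0.05 0.21 0.05] M [0.06 0.03 0.01] op -0.0001
```

View pics/c10.png

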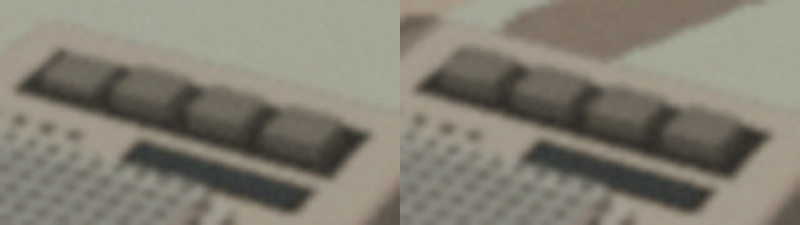

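Before (left), key 4 at (75,72) sat low with the dark strip showing behind it. After (right), at (475,67), it stands as high as the other three.

```bash
python3 -c "
from station import bot
print(bot.finish_job())"
```

```text
the job is handed in; nothing more can be done
None
```

The latched key was key 4, the rightmost. I pressed it, it unlatched, and all four keys now stand up. The job was handed in at about 38.2 s of the 45 s.

| Key | Felt at reported z | Force | Found |
|---|---|---|---|
| 1 | 54.8 mm | 1.9 N | up |
| 2 | 54.8 mm | 1.7 N | up |
| 3 | 54.8 mm | 1.1 N | up |
| 4 | nothing at 54.7 mm, firm at 50.9 mm | 2.7 N | latched, 4 mm lower |

I tapped the keys once each, left to right, then pressed key 4 about 4.2 mm below its rest and rose.

**Last checks:** the before and after scene views show key 4 risen level with the other three. The gripper ended well clear of the mixer with no measurable force. My moves stayed clear of the bottle, jar and tip box, but I did not re-measure their positions afterwards.

**What disagreed:** the fingers met the keys about 34 mm below the reported TCP height. The cameras showed the same gap, roughly 20–30 mm, so I found contact by guarded steps and judged the keys by their relative height. Finding that contact over key 1 took most of the time. Key 3's force was the weakest reading: 1.1 N averaged over 8 samples, with single-reading noise of about 0.5 N.

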